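# Line up the paint tins on the display board by size

## Robot

A 7-joint arm with a two-finger parallel gripper is mounted at the origin on the work surface. World frame = base frame: x ahead of the robot, y to its left, z up, the work surface at z = 0. Lengths are in m, angles in rad, forces in N, time in s.
With the tool pointing down it reaches from about 0.425 to 1.025 m from the base axis. Payload 9.4 kg.
Tool frame: the origin (TCP) lies where the fingers leave the gripper's body, on its centre line; the fingertips stand 84 mm ahead of it and the grasp point (between the pads) lies 65 mm ahead of it (r.tcp_to_grasp is the distance from the TCP to the grasp point, in m); z points along the fingers, y is the line along which they close (so a half turn about z gives the same grasp; the last joint's range is limited). The gripper opens to 93 mm and grips with 3 to 60 N. Pads are 15 mm wide; open, the fingers measure 128 mm over their backs; the gripper's body (75 mm by 188 mm) begins 65 mm behind the grasp point.
Start: joints at [-1.399, 0.599, -0.003, 1.599, 0.002, 0.943, -0.08], TCP at [0.179, 0.703, 0.303] pointing down, gripper open.
Joint ranges: [-2.57, 2.57], [-0.35, 1.97], [-1.29, 1.29], [0.11, 2.56], [-1.05, 4.19], [0.11, 1.86], [-2.63, 2.63]. Speed limits (rad/s): [2.22, 2.22, 3.01, 3.01, 3.14, 3.14, 3.14].

## Interface

Orientations are given as a rotation vector (axis times angle).
In Python, from cell import state, optics, ticket, r gives the robot as it stands.
- The arm moves only by the tool servo_tool, never from a script. Its argument "rows" is a list that holds one entry, the list of rows, each a list of 5 numbers: the shift along the tool's x, y, z in a scale on which 1.0 is 0.8 m, then the turn about the tool's z in normalised numbers (1 is 90 degrees), then the opening, from 0 (shut) to 1 (fully open). A call has 1 to 20 rows; each row is the pose to reach, as a shift and turn from the pose commanded when the call began, along the tool's axes at that moment; what a row does not reach only later rows make up. A row lasts 1/12 s, in which the tool goes at most 41.7 mm and 7.16 degrees, less where a joint would pass 70% of its speed; a pose out of reach is approached as far as the arm can. Shift and turn numbers lie between -1 and 1, and a call with a number outside is refused. A call with a gripper value outside its range is refused whole. The fingers move at their own pace and stop on an object; "newtons" is the grip in N (left out, the last holds). Time passes only in rows, so rows that repeat a pose let the fingers close. It gives the time, the measured TCP pose, the force, the opening and the grip force at its end, in the units of the state.
- state(): the state, without advancing time (a new reading comes with each control period).
- optics.capture(name): name is "scene" or "top" or "wrist"; returns the picture (420x560x3 uint8, red, green, blue); there is no depth.
- optics.get_calibration(name): a dict with "K" (3x3 intrinsics, pixels), "xyz" and "rotation" of the camera in the world; the wrist camera has in their place "mount" (4x4, takes a point from camera to tool coordinates, whose origin is the TCP and whose axes are the flange's). Camera axes: x right, y down, z forward; pixel columns grow to the right and rows downward; lengths in m; the calibration is good to about 2 mm. A picture is of the moment at which its call begins: read the wrist's pose just before it. get_calibration takes no time and is no camera call.
- ticket.sign_off(): hands the job in; it is judged then, once.
The state is a dict: "t": time; "joints": joint angles; "dq": joint speeds; "joint_efforts": joint torques, N m; "eef_pos": TCP position; "eef_rot": TCP orientation; "contact_force": force on the tool from outside, world axes, zero at the start; "ft_torque": the same for the moment, N m; "grip_width": opening from 0.0 (shut) to 1.0 (fully open); "finger_force": force on a finger pad.
Only numpy, scipy, OpenCV 4.12 (cv2) and the standard library are available. Lean on these libraries where they do the work, as an engineer would, in place of code of your own. Each camera call takes 0.05 s, during which the arm holds its last target. There are 200 camera calls.

## Task

Set out the four steel paint tins on the counter display board in order of size, one standing upright in the middle of each black pad: the largest on the pad next to the steel end stop, then each next smaller one, so that the smallest stands at the other end of the row, by the colour fan deck. Do not tip any tin over on the way, and leave the white tub of glaze standing where it is.

Things in the scene. Friction and masses are not known exactly. Their poses are not given: they have to be found in the camera images.
- tin_largest: the largest of the four sealed paint tins: bare steel with a plain brown paper label, an upright cylinder 66 mm in diameter and 98 mm tall, flat lid, about 360 g; loose, standing on the table. Origin at the centre of its underside, z up along its axis
- tin_large: the second largest of the four sealed paint tins: bare steel with a plain brown paper label, an upright cylinder 58 mm in diameter and 80 mm tall, flat lid, about 240 g; loose, standing on the table. Origin at the centre of its underside, z up along its axis
- tin_small: the third largest of the four sealed paint tins: bare steel with a plain brown paper label, an upright cylinder 50 mm in diameter and 62 mm tall, flat lid, about 140 g; loose, standing on the table. Origin at the centre of its underside, z up along its axis
- tin_smallest: the smallest of the four sealed paint tins: bare steel with a plain brown paper label, an upright cylinder 40 mm in diameter and 46 mm tall, flat lid, about 70 g; loose, standing on the table. Origin at the centre of its underside, z up along its axis
- pad_a: one of four identical round black non-slip pads, 74 mm in diameter, 2 mm thick, in a straight row 100 mm apart along a fixed wooden display board (130 x 540 mm, 18 mm thick). The letters do not tell the place in the row. Fixed. Origin: centre of the pad's underside, z up; tins stand on its top, 20 mm above the table
- pad_b: one of four identical round black non-slip pads, 74 mm in diameter, 2 mm thick, in a straight row 100 mm apart along a fixed wooden display board (130 x 540 mm, 18 mm thick). The letters do not tell the place in the row. Fixed. Origin: centre of the pad's underside, z up; tins stand on its top, 20 mm above the table
- pad_c: one of four identical round black non-slip pads, 74 mm in diameter, 2 mm thick, in a straight row 100 mm apart along a fixed wooden display board (130 x 540 mm, 18 mm thick). The letters do not tell the place in the row. Fixed. Origin: centre of the pad's underside, z up; tins stand on its top, 20 mm above the table
- pad_d: one of four identical round black non-slip pads, 74 mm in diameter, 2 mm thick, in a straight row 100 mm apart along a fixed wooden display board (130 x 540 mm, 18 mm thick). The letters do not tell the place in the row. Fixed. Origin: centre of the pad's underside, z up; tins stand on its top, 20 mm above the table
- end_stop: plain steel end stop at one end of the row of pads: upright plate 3 mm thick, 100 mm wide across the row, 91 mm tall, on a foot 44 mm long; fixed in line with the row, 85 mm from its nearest pad's centre. At the other end, 85 mm from that pad's centre, lies a colour fan deck (100 x 42 mm, 21 mm high, fixed). Origin: centre of the foot's underside; x across the row, y along it, z up
- tub: squat white plastic tub of glaze with a black screw lid, 66 mm in diameter over the lid, 52 mm tall, about 160 g; loose, standing among the tins, not part of the row. Origin at the centre of its underside, z up
There are look-alikes about, which are no part of the job. Leave any purple look-alike of the tin_smallest alone. What is shaped like the tin_small but purple is not meant.

How it is judged:
At the end, for the whole second after the job is handed in: All four tins stand upright (within 0.1 rad), at rest, each on a pad of its own, within 15 mm of its centre; from the steel end stop on: largest, second largest, third largest, smallest (85, 185, 285, 385 mm from the stop, each within 30 mm) ((horizontal distance between tin_largest and pad_a below 0.015 m or horizontal distance between tin_largest and pad_b below 0.015 m or horizontal distance between tin_largest and pad_c below 0.015 m or horizontal distance between tin_largest and pad_d below 0.015 m) and horizontal distance between tin_largest and end_stop between 0.055 and 0.115 m and height (world z) of tin_largest between 0.015 and 0.026 m and angle between each of tin_largest, tin_large, tin_small, tin_smallest's own z axis and vertical below 0.1 rad and linear speed of each of tin_largest, tin_large, tin_small, tin_smallest below 0.01 m/s and angular speed of each of tin_largest, tin_large, tin_small, tin_smallest below 0.1 rad/s and (horizontal distance between tin_large and pad_a below 0.015 m or horizontal distance between tin_large and pad_b below 0.015 m or horizontal distance between tin_large and pad_c below 0.015 m or horizontal distance between tin_large and pad_d below 0.015 m) and horizontal distance between tin_large and end_stop between 0.155 and 0.215 m and height (world z) of tin_large between 0.015 and 0.026 m and (horizontal distance between tin_small and pad_a below 0.015 m or horizontal distance between tin_small and pad_b below 0.015 m or horizontal distance between tin_small and pad_c below 0.015 m or horizontal distance between tin_small and pad_d below 0.015 m) and horizontal distance between tin_small and end_stop between 0.255 and 0.315 m and height (world z) of tin_small between 0.015 and 0.026 m and (horizontal distance between tin_smallest and pad_a below 0.015 m or horizontal distance between tin_smallest and pad_b below 0.015 m or horizontal distance between tin_smallest and pad_c below 0.015 m or horizontal distance between tin_smallest and pad_d below 0.015 m) and horizontal distance between tin_smallest and end_stop between 0.355 and 0.415 m and height (world z) of tin_smallest between 0.015 and 0.026 m); the robot touches nothing.
It fails at once if a tin is tipped over (leans more than 0.7 rad) (angle between any of tin_largest, tin_large, tin_small, tin_smallest's own z axis and vertical above 0.7 rad).
It fails at once if the tub of glaze is pushed more than 30 mm from where it stood, or tipped over (leans more than 0.7 rad) (distance of tub from where it was at the start of the episode above 0.03 m or angle between tub's own z axis and vertical above 0.7 rad).
It also fails if it takes over 102 s, if anything falls off the work surface, if the arm or the gripper's body presses on something with over 40 N, if the wrist force passes 120 N, or if a joint passes its speed limit or range.

## Working session

There is one attempt and no reset: what is moved stays moved. The work goes in short steps, Python scripts to look and compute and a tool call to move; the robot and the scene stay as the last step left them, time stands still between calls to the robot, and variables do not carry over. Pictures are saved under pics/ and viewed, at most 14 in all, crops included, and the job is handed in when it is done.

Besides the shell and the picture viewer there is one more tool, called after "Request:" as name(argument=value, ...) on one line, values as JSON. servo_tool: Moves the arm, as the interface text tells. Its arguments: {"type":"object","properties":{"rows":{"type":"array","items":{"type":"array","items":{"type":"array","items":{"type":"number"}}}},"newtons":{"type":"number"}},"required":["rows"]}

```bash
ls; mkdir -p pics
python3 - <<'E'
from cell import state, optics, ticket, r
import cv2
for n in ("top","scene"):
    cv2.imwrite(f"pics/{n}0.png", optics.capture(n)[:,:,::-1])
    print(n, optics.get_calibration(n))
print(optics.get_calibration("wrist")); print(state())
E
```

```text
pics
top {'K': array([[536.55043102,   0.        , 279.03391658],
       [  0.        , 536.55043102, 212.13614973],
       [  0.        ,   0.        ,   1.        ]]), 'xyz': array([0.26533575, 0.01818727, 1.33484169]), 'rotation': array([-2.11139442,  2.1349858 , -0.20990121])}
scene {'K': array([[388.71125524,   0.        , 273.26738496],
       [  0.        , 388.71125524, 205.61545588],
       [  0.        ,   0.        ,   1.        ]]), 'xyz': array([0.95908231, 0.32398937, 0.78337771]), 'rotation': array([-1.27289957, -2.43713207,  0.780303  ])}
{'K': array([[325.0120568 ,   0.        , 280.73162173],
       [  0.        , 325.0120568 , 210.29500461],
       [  0.        ,   0.        ,   1.        ]]), 'mount': array([[ 2.69641376e-04, -9.63446160e-01, -2.67901893e-01,
         7.40948552e-02],
       [ 9.99999930e-01,  1.89795781e-04,  3.23937020e-04,
        -1.14111317e-03],
       [-2.61249229e-04, -2.67901962e-01,  9.63446143e-01,
        -8.21541341e-02],
       [ 0.00000000e+00,  0.00000000e+00,  0.00000000e+00,
         1.00000000e+00]])}
{'t': 0.1, 'joints': array([-1.3987074 ,  0.6000334 , -0.0025385 ,  1.60003151,  0.00181844,
        0.94287693, -0.07981709]), 'dq': array([ 0.00109056, -0.00062139,  0.00046264, -0.00160586,  0.00065736,
       -0.00207627,  0.00057057]), 'joint_efforts': array([ 5.66057424e-03, -7.66554880e+01,  1.50228001e+00, -2.52937156e+01,
       -5.22754085e-02,  1.35790664e-02,  6.23092797e-05]), 'eef_pos': array([0.17845018, 0.70237953, 0.30196134]), 'eef_rot': array([-3.89711551e-01, -3.11730306e+00,  2.11621378e-03]), 'contact_force': array([ 0.06362566, -0.45932867,  0.41359807]), 'ft_torque': array([ 0.00368376, -0.0002081 , -0.00777211]), 'finger_force': 0.0, 'grip_width': 1.0002876177579776}
```

View pics/top0.png

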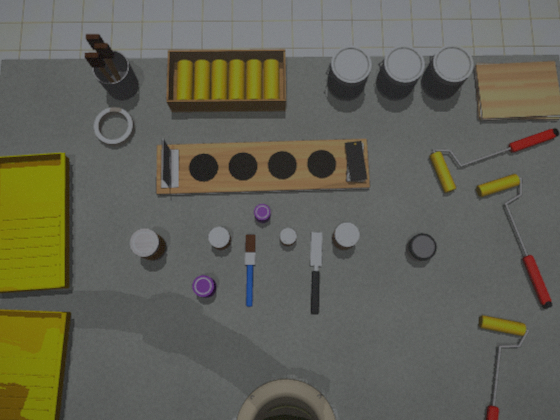

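View pics/scene0.png

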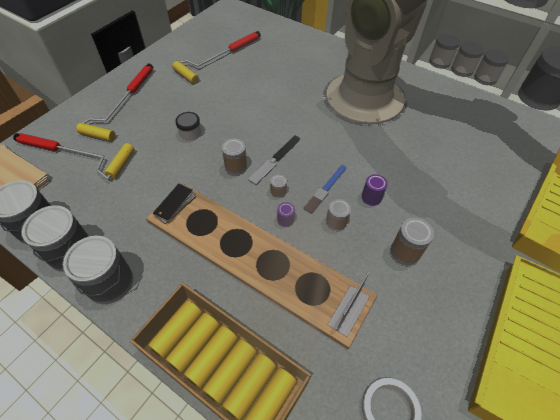

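The top view shows image up as +x and image left as +y. The pads are at about (203,167), (243,166), (282,165) and (322,164), with the end stop at the left (170,167). The tin lids are: largest (145,243), large (346,235), small (219,237), smallest (288,236). The tub is at (423,246), and the purple look-alikes are at (262,213) and (204,287).

```bash
cat > h.py <<'E'
from cell import state, optics, ticket, r
import cv2, numpy as np
from scipy.spatial.transform import Rotation as R
def campose(n):
    c=optics.get_calibration(n)
    if n!="wrist": return c["K"],R.from_rotvec(c["rotation"]).as_matrix(),np.array(c["xyz"])
    s=state(); Rt=R.from_rotvec(s["eef_rot"]).as_matrix(); M=c["mount"]
    return c["K"],Rt@M[:3,:3],s["eef_pos"]+Rt@M[:3,3]
def back(cp,px,z):
    K,Rm,t=cp; d=Rm@np.linalg.solve(K,[px[0],px[1],1]); return t+d*(z-t[2])/d[2]
def proj(cp,P):
    K,Rm,t=cp; q=K@(Rm.T@(np.asarray(P)-t)); return q[:2]/q[2]
def blob(mask,px,minarea=20):
    n,l,st,c=cv2.connectedComponentsWithStats(mask.astype(np.uint8))
    i=min((i for i in range(1,n) if st[i,4]>minarea),key=lambda i:np.hypot(*(c[i]-px)))
    return c[i],st[i,4]
def circ(img,px,cp,z,rad,pol):
    """best centre (world) of a circle of known radius at height z: maximise edge contrast pol*(in-out)"""
    g=cv2.GaussianBlur(cv2.cvtColor(img,cv2.COLOR_RGB2GRAY),(3,3),0).astype(np.float32)
    p0=back(cp,px,z); a=np.linspace(0,2*np.pi,72,endpoint=False); best=(-1e9,)
    def smp(P):
        q=np.array([proj(cp,x) for x in P],np.float32); return cv2.remap(g,q[:,0],q[:,1],cv2.INTER_LINEAR).ravel()
    def f(c):
        ring=lambda rr:np.c_[c[0]+rr*np.cos(a),c[1]+rr*np.sin(a),np.full(72,z)]
        return -pol*np.mean(np.clip(pol*0+smp(ring(rad-.004))-smp(ring(rad+.004)),-60,60))
    from scipy.optimize import brute,fmin
    c=brute(f,[(p0[0]-.012,p0[0]+.012),(p0[1]-.012,p0[1]+.012)],Ns=9,finish=fmin,disp=False) if False else brute(f,[(p0[0]-.012,p0[0]+.012),(p0[1]-.012,p0[1]+.012)],Ns=13,finish=None)
    from scipy.optimize import minimize
    m=minimize(f,c,method="Nelder-Mead",options=dict(initial_simplex=[c,c+[.002,0],c+[0,.002]])); return m.x,-m.fun
E
python3 - <<'E'
from h import *
cp=campose("top"); img=optics.capture("top")
for n,px,z,rad,pol in [("Lst",(145,243),.098,.033,1),("L",(346,235),.08,.029,1),("S",(219,237),.062,.025,1),("Sst",(288,236),.046,.02,1),
  ("p1",(203,167),.02,.037,-1),("p2",(243,166),.02,.037,-1),("p3",(282,165),.02,.037,-1),("p4",(322,164),.02,.037,-1),("purpS",(262,213),.046,.02,-1),("purpL",(204,287),.062,.025,-1),("tub",(423,246),.052,.033,-1)]:
    print(n,*np.round(circ(img,px,cp,z,rad,pol),4) if 0 else [np.round(v,4) for v in circ(img,px,cp,z,rad,pol)], np.round(back(cp,px,z),3))
s=state();Rt=R.from_rotvec(s["eef_rot"]).as_matrix();print(Rt.round(3))
E
```

```text
Lst [0.4376 0.3243] 41.0756 [0.436 0.322 0.098]
L [ 0.4538 -0.1494] 43.51 [ 0.452 -0.148  0.08 ]
S [0.4536 0.1556] 45.0457 [0.453 0.154 0.062]
Sst [ 0.457  -0.0106] 41.5483 [ 0.456 -0.011  0.046]
p1 [0.6392 0.2009] 59.9628 [0.639 0.201 0.02 ]
p2 [0.6401 0.1007] 59.9 [0.641 0.1   0.02 ]
p3 [0.6426 0.001 ] 60.0 [0.642 0.001 0.02 ]
p4 [ 0.6451 -0.0985] 60.0 [ 0.644 -0.101  0.02 ]
purpS [0.5063 0.0509] 20.1414 [0.514 0.051 0.046]
purpL [0.3209 0.1833] 18.4876 [0.335 0.188 0.062]
tub [ 0.4268 -0.3347] 25.7727 [ 0.427 -0.336  0.052]
[[-0.969  0.246 -0.   ]
 [ 0.246  0.969 -0.001]
 [-0.    -0.001 -1.   ]]
```

The rows are not in the units I measure in: shifts go in shares of 0.8 m and turns go in shares of 90 degrees. I convert before sending: -0.344 m / 0.8 = -0.43, -0.303 m / 0.8 = -0.3788, 75.8 degrees / 90 = 0.8422.

Request:
servo_tool(rows=[[[-0.43,-0.3788,0.0375,0.8422,1],[-0.43,-0.3788,0.0375,0.8422,1],[-0.43,-0.3788,0.0375,0.8422,1],[-0.43,-0.3788,0.0375,0.8422,1],[-0.43,-0.3788,0.0375,0.8422,1],[-0.43,-0.3788,0.0375,0.8422,1],[-0.43,-0.3788,0.0375,0.8422,1],[-0.43,-0.3788,0.0375,0.8422,1],[-0.43,-0.3788,0.0375,0.8422,1],[-0.43,-0.3788,0.0375,0.8422,1],[-0.43,-0.3788,0.0375,0.8422,1],[-0.43,-0.3788,0.0375,0.8422,1],[-0.43,-0.3788,0.0375,0.8422,1],[-0.43,-0.3788,0.0375,0.8422,1],[-0.43,-0.3788,0.0375,0.8422,1],[-0.43,-0.3788,0.0375,0.8422,1]]], newtons=20)

```text
t: 1.48
eef_pos: [0.4365, 0.3257, 0.2726]
eef_rot: [-2.219, -2.223, 0.0]
contact_force: [0.4, 0.2, -0.0]
grip_width: 1.0
finger_force: 0.0
```

```bash
cat > look.py <<'E'
import sys; from h import *
cp=campose("wrist"); img=optics.capture("wrist")
x,y,z,rad,pol=map(float,sys.argv[2:7]); c,v=circ(img,proj(cp,[x,y,z]),cp,z,rad,pol); print(c.round(4),round(v,1))
img=img[:,:,::-1].copy()
q=np.array([proj(cp,[c[0]+rad*np.cos(a),c[1]+rad*np.sin(a),z]) for a in np.linspace(0,6.28,40)]).astype(int)
cv2.polylines(img,[q],True,(0,255,0),1); cv2.imwrite(f"pics/{sys.argv[1]}.png",img)
s=state(); Rt=R.from_rotvec(s["eef_rot"]).as_matrix(); p=s["eef_pos"]; print("t",s["t"],"tcp",p.round(4),"shift xy",(Rt.T@np.array([c[0]-p[0],c[1]-p[1],0])).round(4))
E
python3 look.py w1 .4376 .3243 .098 .033 1
```

```text
[0.4434 0.3255] 9.2
t 1.5333 tcp [0.4365 0.3256 0.2727] shift xy [-0.      0.0068 -0.    ]
```

View pics/w1.png

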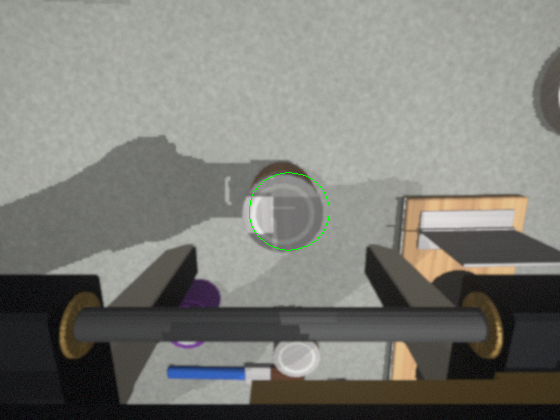

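The wrist picture shows the largest tin's lid centred at about (285,212), between the fingers and clear on both sides. The fit was pulled slightly off by shadow. I'll descend with a 2 mm correction.

Converted, 0.148 m / 0.8 = 0.185, 0.002 m / 0.8 = 0.0025.

Request:
servo_tool(rows=[[[0,0.0025,0.05,0,1],[0,0.0025,0.0875,0,1],[0,0.0025,0.125,0,1],[0,0.0025,0.15,0,1],[0,0.0025,0.1688,0,1],[0,0.0025,0.185,0,1],[0,0.0025,0.185,0,1],[0,0.0025,0.185,0,0],[0,0.0025,0.185,0,0],[0,0.0025,0.185,0,0],[0,0.0025,0.185,0,0],[0,0.0025,0.185,0,0],[0,0.0025,0.185,0,0],[0,0.0025,0.185,0,0],[0,0.0025,0.185,0,0],[0,0.0025,0.185,0,0]]], newtons=20)

```text
t: 2.87
eef_pos: [0.4392, 0.3246, 0.1255]
eef_rot: [-2.222, -2.22, -0.001]
contact_force: [-1.8, 0.3, 7.4]
grip_width: 0.707
finger_force: 20.0
```

Converted, 0.2 m / 0.8 = 0.25, -0.14 m / 0.8 = -0.175.

Request:
servo_tool(rows=[[[0,0,-0.0188,0,0],[0,0,-0.0563,0,0],[0,0,-0.1063,0,0],[0,0,-0.15,0,0],[0,0,-0.175,0,0],[-0.0125,0.02,-0.175,0,0],[-0.0325,0.0525,-0.175,0,0],[-0.055,0.09,-0.175,0,0],[-0.0775,0.1275,-0.175,0,0],[-0.1,0.165,-0.175,0,0],[-0.125,0.2025,-0.175,0,0],[-0.1425,0.2313,-0.175,0,0],[-0.1513,0.245,-0.175,0,0],[-0.1538,0.25,-0.175,0,0],[-0.1538,0.25,-0.175,0,0],[-0.1538,0.25,-0.15,0,0],[-0.1538,0.25,-0.1125,0,0],[-0.1538,0.25,-0.075,0,0],[-0.1538,0.25,-0.05,0,0],[-0.1538,0.25,-0.0375,0,0]]], newtons=30)

```text
t: 4.53
eef_pos: [0.6362, 0.203, 0.152]
eef_rot: [-2.217, -2.221, 0.006]
contact_force: [-0.8, 0.4, -1.7]
grip_width: 0.706
finger_force: 30.0
```

Converted, 0.006 m / 0.8 = 0.0075, 0.003 m / 0.8 = 0.0038.

Request:
servo_tool(rows=[[[-0.0013,0.0025,0,0,0],[-0.0025,0.0038,0.0038,0,0],[-0.0025,0.0038,0.0063,0,0],[-0.0025,0.0038,0.0075,0,0],[-0.0025,0.0038,0.0075,0,0]]])

```text
t: 4.95
eef_pos: [0.6425, 0.1993, 0.1497]
eef_rot: [2.222, 2.22, 0.002]
contact_force: [0.4, -0.4, -3.0]
grip_width: 0.705
finger_force: 30.0
```

```bash
python3 -c "
from h import *
s=state();print(s['eef_pos'],s['contact_force'])
cp=campose('top');img=optics.capture('top');print(circ(img,proj(cp,[.6392,.2009,.12]),cp,.12,.033,1))
cv2.imwrite('pics/s1.png',optics.capture('scene')[:,:,::-1])"
```

```text
[0.64249189 0.19928842 0.14968812] [ 0.39834342 -0.38587918 -3.00052147]
(array([0.65328179, 0.21274697]), np.float64(6.19080924987793))
```

View pics/s1.png

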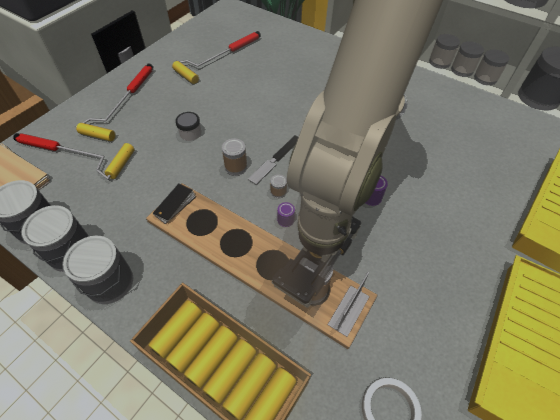

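The scene picture shows the gripper over the pad next to the stop, near (312,285), and nothing else has been disturbed. The earlier offset was only lag, so I'll remove that correction and lower the tin.

Converted, 0.0045 m / 0.8 = 0.0056, -0.003 m / 0.8 = -0.0038.

Request:
servo_tool(rows=[[[0.0019,-0.0038,0,0,0],[0.0019,-0.0038,0.0025,0,0],[0.0019,-0.0038,0.005,0,0],[0.0019,-0.0038,0.0056,0,0],[0.0019,-0.0038,0.0056,0,0],[0.0019,-0.0038,0.0056,0,0]]])

```text
t: 5.55
eef_pos: [0.639, 0.2009, 0.1455]
eef_rot: [-2.222, -2.22, -0.001]
contact_force: [-3.7, -0.2, 10.8]
grip_width: 0.705
finger_force: 30.0
```

Converted, -0.35 m / 0.8 = -0.4375, -0.185 m / 0.8 = -0.2313.

Request:
servo_tool(rows=[[[0,0,0,0,1],[0,0,0,0,1],[0,0,0,0,1],[0,0,0,0,1],[0,0,0,0,1],[0,0,-0.0375,0,1],[0,0,-0.0875,0,1],[0,0,-0.1375,0,1],[0,0,-0.1625,0,1],[-0.4375,-0.2313,-0.1625,0,1],[-0.4375,-0.2313,-0.1625,0,1],[-0.4375,-0.2313,-0.1625,0,1],[-0.4375,-0.2313,-0.1625,0,1],[-0.4375,-0.2313,-0.1625,0,1],[-0.4375,-0.2313,-0.1625,0,1],[-0.4375,-0.2313,-0.1625,0,1],[-0.4375,-0.2313,-0.1625,0,1],[-0.4375,-0.2313,-0.1625,0,1],[-0.4375,-0.2313,-0.1625,0,1],[-0.4375,-0.2313,-0.1625,0,1]]])

```text
t: 7.22
eef_pos: [0.4512, -0.1536, 0.2747]
eef_rot: [2.23, 2.212, -0.002]
contact_force: [-0.8, -0.2, 0.9]
grip_width: 0.998
finger_force: 0.0
```

Request:
servo_tool(rows=[[[0,0,0,0,1],[0,0,0,0,1]]])

```text
t: 7.38
eef_pos: [0.4545, -0.1486, 0.2743]
eef_rot: [2.222, 2.221, 0.001]
contact_force: [1.4, 0.3, 0.5]
grip_width: 0.999
finger_force: 0.0
```

```bash
python3 look.py w2 .4538 -.1494 .08 .029 1; python3 -c "
from h import *
cp=campose('top');img=optics.capture('top');print(circ(img,proj(cp,[.6392,.2009,.118]),cp,.118,.033,1))
cv2.imwrite('pics/t2.png',img[:,:,::-1])"
```

```text
[ 0.4506 -0.1477] 9.3
t 7.4333 tcp [ 0.4547 -0.1482  0.2742] shift xy [ 0.0005 -0.004  -0.    ]
(array([0.63885871, 0.20109245]), np.float64(38.44990921020508))
```

View pics/w2.png

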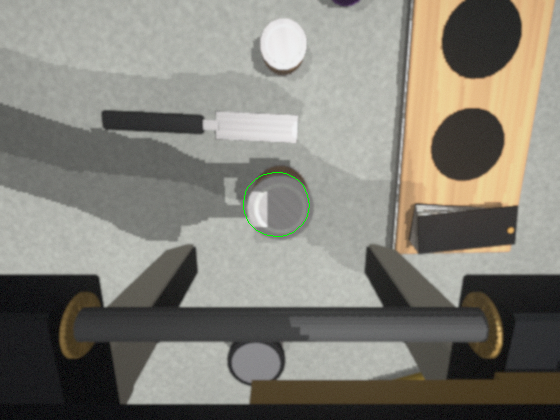

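View pics/t2.png

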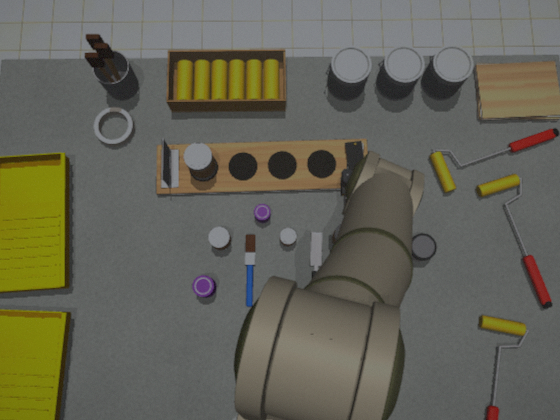

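The largest tin stands on its pad at (0.639, 0.201), lid at (199,156). The wrist view has the large tin centred at (278,205) between the fingers, with the tub at (256,358) well clear.

Converted, 0.159 m / 0.8 = 0.1988, -0.002 m / 0.8 = -0.0025.

Request:
servo_tool(rows=[[[0,-0.0025,0.05,0,1],[0,-0.0025,0.1,0,1],[0,-0.0025,0.1375,0,1],[0,-0.0025,0.1625,0,1],[0,-0.0025,0.1813,0,1],[0,-0.0025,0.1988,0,1],[0,-0.0025,0.1988,0,1],[0,-0.0025,0.1988,0,0],[0,-0.0025,0.1988,0,0],[0,-0.0025,0.1988,0,0],[0,-0.0025,0.1988,0,0],[0,-0.0025,0.1988,0,0],[0,-0.0025,0.1988,0,0],[0,-0.0025,0.1988,0,0],[0,-0.0025,0.1988,0,0],[0,-0.0025,0.1988,0,0]]], newtons=25)

```text
t: 8.82
eef_pos: [0.4526, -0.1493, 0.1159]
eef_rot: [2.221, 2.219, 0.002]
contact_force: [0.7, 0.1, 7.2]
grip_width: 0.622
finger_force: 25.0
```

Converted, 0.25 m / 0.8 = 0.3125, 0.1875 m / 0.8 = 0.2344.

Request:
servo_tool(rows=[[[0,0,-0.0188,0,0],[0,0,-0.0563,0,0],[0,0,-0.1063,0,0],[0,0,-0.15,0,0],[0,0,-0.175,0,0],[0.02,0.015,-0.175,0,0],[0.05,0.0375,-0.175,0,0],[0.0825,0.0625,-0.175,0,0],[0.115,0.0863,-0.175,0,0],[0.1475,0.11,-0.175,0,0],[0.18,0.135,-0.175,0,0],[0.2125,0.16,-0.175,0,0],[0.245,0.185,-0.175,0,0],[0.275,0.2063,-0.175,0,0],[0.3,0.225,-0.175,0,0],[0.31,0.2325,-0.175,0,0],[0.3125,0.2344,-0.175,0,0],[0.3125,0.2344,-0.15,0,0],[0.3125,0.2344,-0.1125,0,0],[0.3125,0.2344,-0.075,0,0]]])

```text
t: 10.48
eef_pos: [0.639, 0.099, 0.1752]
eef_rot: [2.223, 2.218, 0.001]
contact_force: [0.4, -0.3, -4.3]
grip_width: 0.624
finger_force: 25.0
```

Converted, 0.03 m / 0.8 = 0.0375, 0.025 m / 0.8 = 0.0313.

Request:
servo_tool(rows=[[[0,0,0.0188,0,0],[0,0,0.0313,0,0],[0,0,0.0375,0,0],[0,0,0.0375,0,0],[0,0,0.0375,0,0]]])

```text
t: 10.9
eef_pos: [0.6399, 0.1, 0.146]
eef_rot: [2.223, 2.219, 0.001]
contact_force: [0.4, 0.8, -2.5]
grip_width: 0.619
finger_force: 25.0
```

Request:
servo_tool(rows=[[[0.0006,0,0.0063,0,0],[0.0006,0,0.01,0,0],[0.0006,0,0.0125,0,0],[0.0006,0,0.0131,0,0],[0.0006,0,0.0131,0,0],[0.0006,0,0.0131,0,0]]])

```text
t: 11.4
eef_pos: [0.6398, 0.1013, 0.1358]
eef_rot: [2.222, 2.221, 0.002]
contact_force: [-1.6, -0.2, 6.3]
grip_width: 0.622
finger_force: 25.0
```

Converted, -0.187 m / 0.8 = -0.2338, -0.13 m / 0.8 = -0.1625.

Request:
servo_tool(rows=[[[0,0,0,0,1],[0,0,0,0,1],[0,0,0,0,1],[0,0,0,0,1],[0,0,0,0,1],[0,0,-0.0375,0,1],[0,0,-0.0875,0,1],[0,0,-0.1375,0,1],[0,0,-0.1625,0,1],[0.0681,-0.2338,-0.1625,0,1],[0.0681,-0.2338,-0.1625,0,1],[0.0681,-0.2338,-0.1625,0,1],[0.0681,-0.2338,-0.1625,0,1],[0.0681,-0.2338,-0.1625,0,1],[0.0681,-0.2338,-0.1625,0,1],[0.0681,-0.2338,-0.1625,0,1],[0.0681,-0.2338,-0.1625,0,1],[0.0681,-0.2338,-0.1625,0,1]]])

```text
t: 12.9
eef_pos: [0.4541, 0.1556, 0.2649]
eef_rot: [2.223, 2.219, 0.002]
contact_force: [0.2, 0.1, 0.5]
grip_width: 1.002
finger_force: 0.0
```

```bash
python3 look.py w3 .4536 .1556 .062 .025 1; python3 -c "
from h import *
cp=campose('top');img=optics.capture('top');print(circ(img,proj(cp,[.6401,.1007,.1]),cp,.1,.029,1))"
```

```text
[0.4507 0.1564] 18.4
t 12.95 tcp [0.454  0.1554 0.2648] shift xy [ 0.001  -0.0034 -0.    ]
(array([0.63842566, 0.10065891]), np.float64(38.92130661010742))
```

View pics/w3.png

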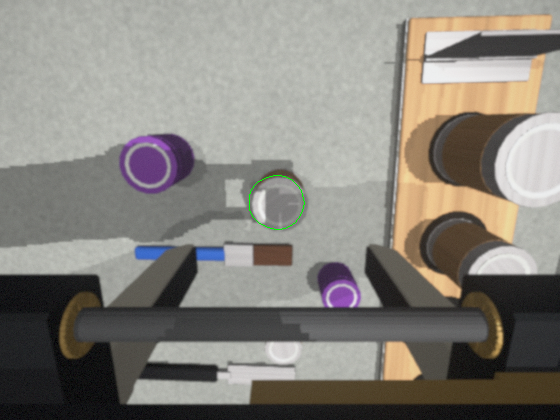

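The wrist view shows the small tin at (277,203), centred between the fingers, with the purple tins clear. The large tin is on its pad at (0.638, 0.101).

Converted, 0.165 m / 0.8 = 0.2063, -0.001 m / 0.8 = -0.0013.

Request:
servo_tool(rows=[[[0,-0.0013,0.05,0,1],[0,-0.0013,0.1,0,1],[0,-0.0013,0.1375,0,1],[0,-0.0013,0.1688,0,1],[0,-0.0013,0.1875,0,1],[0,-0.0013,0.2063,0,1],[0,-0.0013,0.2063,0,1],[0,-0.0013,0.2063,0,0],[0,-0.0013,0.2063,0,0],[0,-0.0013,0.2063,0,0],[0,-0.0013,0.2063,0,0],[0,-0.0013,0.2063,0,0],[0,-0.0013,0.2063,0,0],[0,-0.0013,0.2063,0,0],[0,-0.0013,0.2063,0,0],[0,-0.0013,0.2063,0,0]]], newtons=20)

```text
t: 14.33
eef_pos: [0.452, 0.156, 0.1001]
eef_rot: [2.222, 2.22, 0.002]
contact_force: [0.2, -0.0, 6.9]
grip_width: 0.537
finger_force: 20.0
```

Converted, 0.19 m / 0.8 = 0.2375, -0.155 m / 0.8 = -0.1938.

Request:
servo_tool(rows=[[[0,0,-0.0188,0,0],[0,0,-0.0563,0,0],[0,0,-0.1063,0,0],[0,0,-0.15,0,0],[0,0,-0.175,0,0],[-0.0125,0.015,-0.175,0,0],[-0.0325,0.04,-0.175,0,0],[-0.055,0.0675,-0.175,0,0],[-0.0775,0.095,-0.175,0,0],[-0.1,0.1225,-0.175,0,0],[-0.125,0.1525,-0.175,0,0],[-0.15,0.1838,-0.175,0,0],[-0.175,0.215,-0.175,0,0],[-0.19,0.2325,-0.175,0,0],[-0.1938,0.2375,-0.175,0,0],[-0.1938,0.2375,-0.15,0,0],[-0.1938,0.2375,-0.1125,0,0],[-0.1938,0.2375,-0.075,0,0],[-0.1938,0.2375,-0.05,0,0],[-0.1938,0.2375,-0.0375,0,0]]])

```text
t: 16.0
eef_pos: [0.6394, 0.0017, 0.1268]
eef_rot: [-2.219, -2.219, 0.005]
contact_force: [0.1, -0.7, -2.2]
grip_width: 0.537
finger_force: 20.0
```

Request:
servo_tool(rows=[[[0,0,0,0,0],[0,0,0,0,0],[0,0,0,0,0]]])

```text
t: 16.25
eef_pos: [0.642, 0.0007, 0.131]
eef_rot: [2.222, 2.22, 0.002]
contact_force: [0.1, 0.0, -1.4]
grip_width: 0.534
finger_force: 20.0
```

Converted, 0.011 m / 0.8 = 0.0138, 0.0105 m / 0.8 = 0.0131.

Request:
servo_tool(rows=[[[0,0.0006,0.0063,0,0],[0,0.0006,0.01,0,0],[0,0.0006,0.0131,0,0],[0,0.0006,0.0138,0,0],[0,0.0006,0.0138,0,0],[0,0.0006,0.0138,0,0]]])

```text
t: 16.75
eef_pos: [0.6423, 0.0007, 0.1198]
eef_rot: [2.222, 2.22, 0.002]
contact_force: [-1.6, 0.5, 7.4]
grip_width: 0.535
finger_force: 20.0
```

Request:
servo_tool(rows=[[[0,0,0,0,1],[0,0,0,0,1],[0,0,0,0,1],[0,0,0,0,1],[0,0,0,0,1],[0,0,-0.0375,0,1],[0,0,-0.0875,0,1],[0,0,-0.1375,0,1],[0,0,-0.1625,0,1],[-0.0144,-0.2325,-0.1625,0,1],[-0.0144,-0.2325,-0.1625,0,1],[-0.0144,-0.2325,-0.1625,0,1],[-0.0144,-0.2325,-0.1625,0,1],[-0.0144,-0.2325,-0.1625,0,1],[-0.0144,-0.2325,-0.1625,0,1],[-0.0144,-0.2325,-0.1625,0,1],[-0.0144,-0.2325,-0.1625,0,1],[-0.0144,-0.2325,-0.1625,0,1]]])

```text
t: 18.25
eef_pos: [0.4576, -0.0106, 0.2488]
eef_rot: [2.221, 2.22, 0.001]
contact_force: [-0.1, -0.3, -0.0]
grip_width: 1.0
finger_force: 0.0
```

```bash
python3 look.py w4 .457 -.0106 .046 .02 1; python3 -c "
from h import *
cp=campose('top');img=optics.capture('top');print(circ(img,proj(cp,[.6426,.001,.082]),cp,.082,.025,1))"
```

```text
[ 0.4533 -0.0106] 22.4
t 18.3 tcp [ 0.4574 -0.0106  0.2487] shift xy [-0.     -0.0041 -0.    ]
(array([0.64308023, 0.00087992]), np.float64(19.17633819580078))
```

View pics/w4.png

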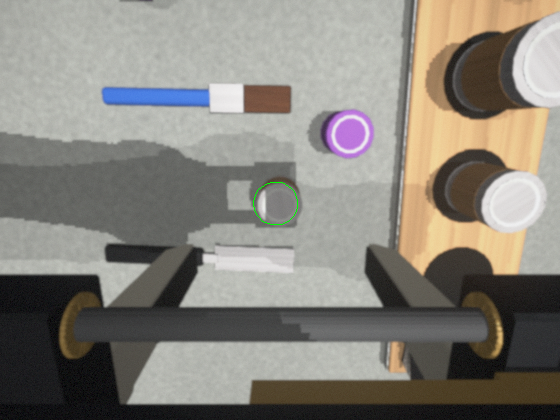

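The wrist view shows the smallest tin at (276,204), centred, with the purple look-alike at (348,134) clear of the finger line. The small tin is on its pad at (0.643, 0.001).

Converted, 0.157 m / 0.8 = 0.1963, -0.0015 m / 0.8 = -0.0019.

Request:
servo_tool(rows=[[[0,-0.0019,0.05,0,1],[0,-0.0019,0.1,0,1],[0,-0.0019,0.1375,0,1],[0,-0.0019,0.1625,0,1],[0,-0.0019,0.1813,0,1],[0,-0.0019,0.1963,0,1],[0,-0.0019,0.1963,0,1],[0,-0.0019,0.1963,0,0],[0,-0.0019,0.1963,0,0],[0,-0.0019,0.1963,0,0],[0,-0.0019,0.1963,0,0],[0,-0.0019,0.1963,0,0],[0,-0.0019,0.1963,0,0],[0,-0.0019,0.1963,0,0],[0,-0.0019,0.1963,0,0],[0,-0.0019,0.1963,0,0],[0,-0.0019,0.1963,0,0]]], newtons=15)

```text
t: 19.77
eef_pos: [0.4547, -0.0107, 0.0919]
eef_rot: [2.222, 2.22, 0.001]
contact_force: [1.1, 0.1, 4.1]
grip_width: 0.431
finger_force: 15.0
```

Converted, 0.1905 m / 0.8 = 0.2381, -0.14 m / 0.8 = -0.175.

Request:
servo_tool(rows=[[[0,0,-0.0188,0,0],[0,0,-0.0563,0,0],[0,0,-0.1063,0,0],[0,0,-0.15,0,0],[0,0,-0.175,0,0],[-0.0075,0.015,-0.175,0,0],[-0.0188,0.04,-0.175,0,0],[-0.0313,0.0675,-0.175,0,0],[-0.045,0.0975,-0.175,0,0],[-0.06,0.13,-0.175,0,0],[-0.075,0.1625,-0.175,0,0],[-0.09,0.195,-0.175,0,0],[-0.1025,0.2225,-0.175,0,0],[-0.1088,0.235,-0.175,0,0],[-0.11,0.2381,-0.175,0,0],[-0.11,0.2381,-0.15,0,0],[-0.11,0.2381,-0.1125,0,0],[-0.11,0.2381,-0.075,0,0],[-0.11,0.2381,-0.05,0,0],[-0.11,0.2381,-0.0375,0,0]]])

```text
t: 21.43
eef_pos: [0.6425, -0.0978, 0.119]
eef_rot: [-2.219, -2.218, 0.004]
contact_force: [-0.5, -0.1, -1.2]
grip_width: 0.429
finger_force: 15.0
```

Request:
servo_tool(rows=[[[0,0,0,0,0],[0,0,0,0,0],[0,0,0,0,0]]])

```text
t: 21.68
eef_pos: [0.6453, -0.0989, 0.1231]
eef_rot: [2.222, 2.219, 0.001]
contact_force: [-0.4, 0.0, -0.6]
grip_width: 0.424
finger_force: 15.0
```

Request:
servo_tool(rows=[[[0,0,0.0063,0,0],[0,0,0.01,0,0],[0,0,0.0131,0,0],[0,0,0.0144,0,0],[0,0,0.0144,0,0],[0,0,0.0144,0,0]]])

```text
t: 22.18
eef_pos: [0.6452, -0.0988, 0.1115]
eef_rot: [2.222, 2.22, 0.002]
contact_force: [-3.3, 0.7, 11.3]
grip_width: 0.427
finger_force: 15.0
```

Converted, -0.2 m / 0.8 = -0.25, -0.18 m / 0.8 = -0.225.

Request:
servo_tool(rows=[[[0,0,0,0,1],[0,0,0,0,1],[0,0,0,0,1],[0,0,0,0,1],[0,0,0,0,1],[0,0,0,0,1],[0,0,-0.0375,0,1],[0,0,-0.0875,0,1],[0,0,-0.1375,0,1],[0,0,-0.1875,0,1],[0,-0.25,-0.225,0,1],[0,-0.25,-0.225,0,1],[0,-0.25,-0.225,0,1],[0,-0.25,-0.225,0,1],[0,-0.25,-0.225,0,1],[0,-0.25,-0.225,0,1],[0,-0.25,-0.225,0,1],[0,-0.25,-0.225,0,1]]])

```text
t: 23.68
eef_pos: [0.4459, -0.0986, 0.2907]
eef_rot: [2.221, 2.22, 0.002]
contact_force: [1.5, -0.3, -0.5]
grip_width: 1.0
finger_force: 0.0
```

Run:
```python
from h import *
cp=campose('top');img=optics.capture('top')
for x,y,z,rad,p in [(.6392,.2009,.118,.033,1),(.6401,.1007,.1,.029,1),(.6426,.001,.082,.025,1),(.6451,-.0985,.066,.02,1),(.4268,-.3347,.052,.033,-1)]:
    print(circ(img,proj(cp,[x,y,z]),cp,z,rad,p))
cv2.imwrite('pics/tf.png',img[:,:,::-1]); cv2.imwrite('pics/sf.png',optics.capture('scene')[:,:,::-1]); print(state()['t'])
```

```text
(array([0.63893507, 0.20102977]), np.float64(38.21746063232422))
(array([0.63858621, 0.10068526]), np.float64(38.1915283203125))
(array([6.40980985e-01, 6.09868288e-04]), np.float64(42.66054916381836))
(array([ 0.64339003, -0.09699716]), np.float64(54.60639190673828))
(array([ 0.42681695, -0.33465758]), np.float64(26.30494499206543))
23.7833
```

View pics/sf.png

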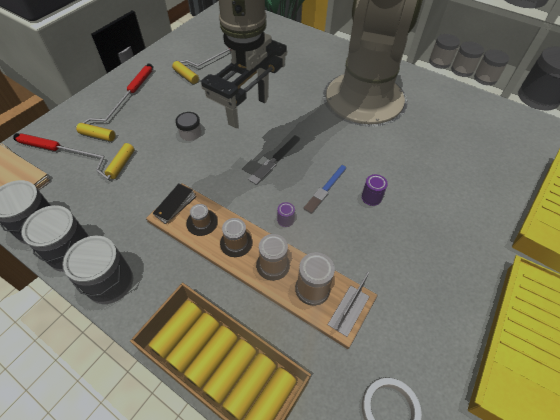

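View pics/tf.png

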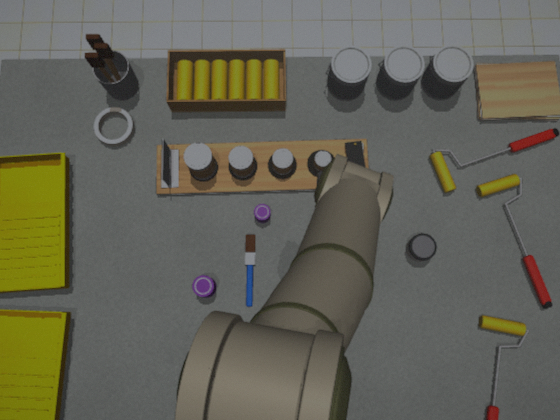

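In both pictures, all four tins stand upright and centred within about 2 mm. Ordered from the stop (scene 315,278) they are largest, large, small and smallest (scene 202,218), and the tub hasn't moved.

```bash
python3 -c "
from cell import ticket; print(ticket.sign_off())"
```

```text
the job is handed in; nothing more can be done
None
```

The job is handed in: all four tins stand upright on their pads in size order from the end stop, within about 2 mm of centre by the last top picture, and the tub was not moved; sign-off gave no verdict.

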